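# Stand the toppled bisque bottles back up

## Task

Two square bisque bottles, a tall one and a squat one, have tipped over and lean against the stack of kiln shelves. Push each one back up gently with the fingers until both stand upright on their own bases on the table, about where they are now. Do not grip, lift or carry them, and leave the bottle that is already standing, the glaze tub and the kiln prop where they are.

Things in the scene. Friction and masses are not known exactly. Their poses are not given: they have to be found in the camera images.
- tall_bottle: Tall square bottle of cream-coloured unglazed (bisque) ceramic, loose, about 0.5 kg: body 72 x 72 x 140 mm high, round shoulder up to 165 mm, round neck 28 mm across, lip 36 mm across and 10 mm thick; 215 mm high in all. Origin: centre of the base's underside; z runs from base to mouth, x and y square to the flat sides. Starts leaning 44 degrees from upright; rights itself once tipped back below about 23 degrees.
- squat_bottle: Squat square bottle of cream-coloured unglazed (bisque) ceramic, loose, about 0.5 kg: body 80 x 80 x 110 mm high, round shoulder up to 134 mm, round neck 38 mm across, lip 48 mm across and 10 mm thick; 172 mm high in all. Origin and axes as for the tall bottle. Starts leaning 42 degrees from upright, beside the tall one on either side; rights itself once tipped back below about 30 degrees.
- tall_mouth (a point): Centre of the tall bottle's mouth, 215 mm along its axis from the base. While the bottle leans, this lies over the stack. A push square to the stack's long side, at the lip, turns the bottle about the lower edge of its base; pushed too fast it goes over the other way.
- squat_mouth (a point): Centre of the squat bottle's mouth, 172 mm along its axis from the base.
- shelf_stack: Stack of three sandy kiln shelves, fixed: 450 mm (its x) by 300 mm (its y), 60 mm high, flat on the table. Origin: centre of the underside. Both bottles lean towards its +y: each stands on the lower edge of its base, its flat side resting on the stack's upper long edge at y = -150 mm, shoulder and neck reaching out free above the stack.
- standing_bottle: A second tall bottle, the same shape and size as the tall one, that stands upright on the table well in front of the same long side. Loose; to be left alone. Origin: centre of the base.
- glaze_tub: White plastic glaze tub with lid, 106 mm diameter, 110 mm high, standing on the table beyond the leaning bottles' feet, away from the stack. Loose; to be left alone. Origin: centre of the underside.
- kiln_prop: Sandy square kiln post 40 x 40 mm, 100 mm high, standing loose on top of the stack on its half away from the bottles; to be left alone. Origin: centre of the underside.
Things that resemble listed ones, but are neither listed nor needed, are in the scene too. What is shaped like the squat_bottle but purple or red is not meant.

How it is judged:
At the end, for the whole second after the job is handed in: Both bottles stand upright (within 0.06 rad) on their bases on the table, at rest, each base centre within 90 mm of where it was at the start (angle between each of tall_bottle, squat_bottle's own z axis and vertical below 0.06 rad and height (world z) of each of tall_bottle, squat_bottle below 0.008 m and distance of each of tall_bottle, squat_bottle from where it was at the start of the episode below 0.09 m and linear speed of each of tall_bottle, squat_bottle below 0.02 m/s and angular speed of each of tall_bottle, squat_bottle below 0.1 rad/s); the robot touches nothing.
It fails at once if a leaning bottle is lifted off the table ((height (world z) of tall_bottle above 0.05 m or (height (world z) of tall_bottle above 0.03 m and angle between tall_bottle's own z axis and vertical below 0.4 rad)) or (height (world z) of squat_bottle above 0.05 m or (height (world z) of squat_bottle above 0.03 m and angle between squat_bottle's own z axis and vertical below 0.4 rad))).
It fails at once if a leaning bottle is gripped, or pressed with more than 25 N (contact force between the fingers and tall_bottle above 25 N or contact force between the fingers and squat_bottle above 25 N).
It fails at once if a leaning bottle is knocked right over (more than 60 degrees from upright) (angle between any of tall_bottle, squat_bottle's own z axis and vertical above 1.05 rad).
It fails at once if the standing bottle, the glaze tub or the kiln prop is moved by more than 20 mm or tipped (distance of any of standing_bottle, glaze_tub, kiln_prop from where it was at the start of the episode above 0.02 m or angle between any of standing_bottle, glaze_tub, kiln_prop's own z axis and vertical above 0.3 rad).
It also fails if it takes over 51 s, if anything falls off the work surface, if the arm or the gripper's body presses on something with over 40 N, if the wrist force passes 120 N, or if a joint passes its speed limit or range.

## Robot

A 6-joint arm with a two-finger parallel gripper is mounted at the origin on the work surface. World frame = base frame: x ahead of the robot, y to its left, z up, the work surface at z = 0. Lengths are in m, angles in rad, forces in N, time in s.
With the tool pointing down it reaches from about 0.375 to 0.9 m from the base axis. Payload 3.1 kg.
Tool frame: the origin (TCP) lies between the finger pads; the fingertips stand 8 mm ahead of it and the grasp point (between the pads) lies 11 mm behind it; x points along the fingers, y is the direction in which the jaws open and shut, and the axes are right-handed (so a half turn about x gives the same grasp; the last joint's range is limited). The gripper opens to 87 mm and grips with 3 to 60 N. Pads are 19 mm wide; open, the fingers measure 117 mm over their backs; the gripper's body (75 mm by 190 mm) begins 51 mm behind the grasp point.
Start: joints at [-1.438, 0.527, 1.433, -0, 1.181, -0.178], TCP at [0.191, -0.595, 0.231] pointing down, gripper open.
Joint ranges: [-3.08, 3.08], [-0.75, 2.2], [0.22, 2.44], [-1.43, 4.57], [0, 2.65], [-2.85, 2.85]. Speed limits (rad/s): [2.79, 2.79, 3.14, 3.14, 3.14, 3.14].

## Interface

Orientations are given as a unit quaternion [w, x, y, z].
In Python, from rig import robot gives the robot as it stands. The module is installed in compiled form; this text tells all that it offers.
- The arm moves only by the tool jog_arm, never from a script. Its argument "deltas" is a list of rows, each an object of numbers: "tx", "ty", "tz": the shift along the tool's x, y, z in m; "yaw": the turn about the tool's x in rad; "fingers": the finger opening in m, from 0 to 0.087. A call has 1 to 20 rows; each row shifts and turns the pose as measured when the row begins, along the tool's axes as they then stand; what a row does not reach is not made up. A row lasts 1/10 s, in which the tool goes at most 50 mm and 8.59 degrees, less where a joint would pass 70% of its speed; a pose out of reach is approached as far as the arm can. A call is refused whole if a number of a shift passes 0.05 or a number of a turn 0.15, either way. A call with a gripper value outside its range is refused whole. The fingers move at their own pace and stop on an object; "force" is the grip in N (left out, the last holds). Time passes only in rows, so rows that do not move let the fingers close. It gives the time, the measured TCP pose, the force and the opening at its end, in the units of the state.
- robot.get_obs(): the state, without advancing time (a new reading comes with each control period).
- robot.read_camera(name): name is "scene" or "top"; returns a dict with "image" (480x640x3 uint8, red, green, blue), "range_z" (480x640 float32, m along the optical axis (not along the pixel's ray), 0 where there is no reading), "fx", "fy", "cx", "cy" (pixels), "R" (3x3) and "t" (3): a world point X has camera coordinates R X + t. Camera axes: x right, y down, z forward; pixel columns grow to the right and rows downward; lengths in m; the calibration is good to about 2 mm. A picture is of the moment at which its call begins.
- robot.hand_in(): hands the job in, once; it reports no verdict.
Trained networks look in a picture, given as the dict that the camera call returned (one of the last four; its "shot" number tells which), for a name from the list of things; names that differ only in an ending like _2 or _b are one class to them, and where a whole thing is asked for, a point or a joint stands for the part that bears it (a point fixed in the world has none). Each returns a list of dicts, best first, with "p" (0 to 1); they miss things now and then, are a little off and sometimes report something else, mostly with a low value. They report only what shows in the picture. A call takes as long as a camera call. They do not tell look-alikes from the thing itself.
- robot.silhouettes(target, picture): "region" (480x640 bool, what is visible of it) and "location" ([row, column] in pixels, amid what is visible of it).
The state is a dict: "clock": time; "joint_pos": joint angles; "dq": joint speeds; "effort": joint torques, N m; "tool_pos": TCP position; "ee_rot": TCP orientation; "ft_force": force on the tool from outside, world axes, zero at the start; "torque": the same for the moment, N m; "width": finger opening in m.
Only numpy, scipy, OpenCV 4.12 (cv2) and the standard library are available. Lean on these libraries where they do the work, as an engineer would, in place of code of your own. Each camera call takes 0.05 s, during which the arm holds its last target. There are 200 camera calls.

## Working session

There is one attempt and no reset: what is moved stays moved. The work goes in short steps, Python scripts to look and compute and a tool call to move; the robot and the scene stay as the last step left them, time stands still between calls to the robot, and variables do not carry over. Pictures are saved under pics/ and viewed, about 8 in all and at most 12, crops included, and the job is handed in when it is done.

Besides the shell and the picture viewer there is one more tool, called after "Emit:" as name(argument=value, ...) on one line, values as JSON. jog_arm: Moves the arm, as the interface text tells. Its arguments: {"type":"object","properties":{"deltas":{"type":"array"},"force":{"type":"number"}},"required":["deltas"]}

```bash
mkdir -p pics; cat > h.py <<'E'
import numpy as np, cv2
from rig import robot
def cloud(p):
    z=p["range_z"]; v,u=np.mgrid[:480,:640]
    c=np.stack([(u-p["cx"])*z/p["fx"],(v-p["cy"])*z/p["fy"],z],-1)
    w=(c-p["t"])@p["R"]; w[z==0]=np.nan
    return w
E
python3 - <<'E'
from h import *
np.set_printoptions(precision=3,suppress=True)
o=robot.get_obs(); print({k:o[k] for k in("clock","tool_pos","ee_rot","ft_force","width")})
for n in("scene","top"):
    p=robot.read_camera(n); w=cloud(p); im=p["image"][:,:,::-1].copy()
    print(n,"cam",-p["R"].T@p["t"], p["R"].tolist())
    for t in("tall_bottle","squat_bottle","shelf_stack","standing_bottle","glaze_tub","kiln_prop"):
        for d in robot.silhouettes(t,p):
            q=w[d["region"]]; q=q[~np.isnan(q[:,0])]
            print(t,round(d["p"],2),np.round(d["location"]),d["region"].sum(), *(np.percentile(q,k,axis=0) for k in(2,50,98)) if len(q) else "")
    cv2.imwrite(f"pics/{n}.png",im)
    np.savez(n+".npz",w=w,im=im)
E
```

```text
{'clock': 0.0, 'tool_pos': array([ 0.191, -0.594,  0.23 ]), 'ee_rot': array([ 0.109,  0.699,  0.11 , -0.699]), 'ft_force': array([-0.823,  0.216,  0.241]), 'width': 0.08735387761898977}
scene cam [ 0.949 -0.584  0.836] [[0.7421529586619713, 0.6699941724817098, 0.01779873000612743], [0.45106437559949025, -0.47964985364302754, -0.7526466282162326], [-0.49573169660041316, 0.5666072949943117, -0.6581840610687142]]
tall_bottle 0.58 [303. 368.] 3385 [ 0.582 -0.093  0.026] [ 0.627 -0.03   0.106] [0.654 0.069 0.181]
squat_bottle 0.94 [288. 180.] 2751 [ 0.182 -0.331  0.008] [ 0.26  -0.263  0.069] [ 0.314 -0.189  0.083]
squat_bottle 0.66 [179. 311.] 1089 [0.108 0.221 0.015] [0.181 0.285 0.07 ] [0.229 0.37  0.083]
squat_bottle 0.58 [269. 315.] 2642 [ 0.43  -0.09   0.031] [ 0.482 -0.037  0.101] [0.507 0.037 0.162]
shelf_stack 0.88 [271. 412.] 13822 [0.336 0.009 0.009] [0.646 0.152 0.06 ] [0.781 0.304 0.063]
standing_bottle 0.89 [334. 218.] 3295 [ 0.421 -0.334  0.003] [ 0.473 -0.305  0.12 ] [ 0.498 -0.249  0.216]
standing_bottle 0.73 [300. 367.] 3131 [ 0.585 -0.093  0.043] [ 0.628 -0.031  0.108] 
[... 627 characters left out ...]
  0.058 0.166]
squat_bottle 0.73 [350. 210.] 1755 [0.096 0.23  0.041] [0.157 0.307 0.078] [0.217 0.375 0.087]
squat_bottle 0.63 [343. 437.] 700 [ 0.16  -0.332  0.004] [ 0.198 -0.285  0.064] [ 0.226 -0.226  0.086]
squat_bottle 0.28 [219. 241.] 400 [0.495 0.226 0.065] [0.508 0.244 0.155] [0.535 0.266 0.166]
shelf_stack 0.93 [217. 270.] 15911 [0.323 0.024 0.04 ] [0.532 0.169 0.06 ] [0.765 0.31  0.068]
standing_bottle 0.85 [251. 437.] 1117 [ 0.41  -0.327  0.01 ] [ 0.441 -0.277  0.141] [ 0.488 -0.248  0.219]
glaze_tub 0.66 [204. 429.] 1319 [ 0.532 -0.325  0.033] [ 0.573 -0.276  0.111] [ 0.627 -0.233  0.119]
kiln_prop 0.86 [220. 239.] 392 [0.495 0.226 0.067] [0.508 0.243 0.156] [0.535 0.265 0.166]
```

View pics/scene.png

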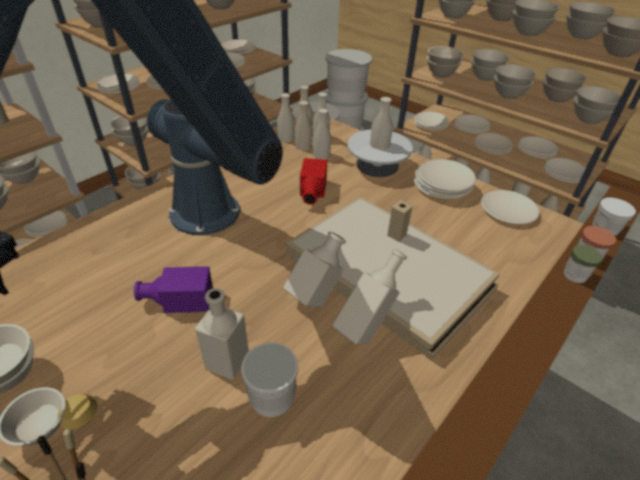

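```bash
python3 - <<'E'
import numpy as np,cv2
im=np.load('top.npz')['im'];c=cv2.resize(im[130:370,190:490],None,fx=2.6,fy=2.5,interpolation=cv2.INTER_CUBIC);cv2.imwrite('pics/topc.png',c)
np.set_printoptions(precision=3,suppress=True)
# stack long edge & axis
P=np.concatenate([np.load(f)['w'].reshape(-1,3) for f in('top.npz','scene.npz')]);P=P[~np.isnan(P[:,0])]
s=P[(abs(P[:,2]-.06)<.006)&(P[:,0]>.3)&(P[:,0]<.8)&(P[:,1]>-.1)&(P[:,1]<.4)]
r=cv2.minAreaRect(s[:,:2].astype(np.float32));print(r,cv2.boxPoints(r))
for nm,x0,x1 in(('tall',.56,.68),('squat',.4,.52)):
    q=P[(P[:,0]>x0)&(P[:,0]<x1)&(P[:,1]>-.12)&(P[:,1]<.12)&(P[:,2]>.075)]
    m=q[q[:,1]>np.percentile(q[:,1],85)];print(nm,len(q),m.min(0),m.max(0),np.median(m,0))
    for y in np.arange(-.1,.12,.02):
        b=q[(q[:,1]>=y)&(q[:,1]<y+.02)]
        if len(b)>5: print(round(y,2),len(b),np.percentile(b[:,0],[2,98]),np.percentile(b[:,2],[2,98]))
E
```

```text
((0.5482923984527588, 0.10967853665351868), (0.4138735830783844, 0.4525451958179474), 87.58448791503906) [[ 0.313 -0.088]
 [ 0.766 -0.107]
 [ 0.783  0.307]
 [ 0.331  0.326]]
tall 3962 [0.582 0.039 0.096] [0.656 0.09  0.196] [0.62  0.055 0.17 ]
-0.08 412 [0.58 0.65] [0.075 0.092]
-0.06 629 [0.578 0.652] [0.081 0.111]
-0.04 681 [0.579 0.653] [0.082 0.131]
-0.02 726 [0.58  0.654] [0.082 0.15 ]
0.0 524 [0.58  0.655] [0.08  0.156]
0.02 426 [0.581 0.655] [0.09  0.158]
0.04 327 [0.587 0.65 ] [0.101 0.184]
0.06 202 [0.604 0.638] [0.166 0.193]
0.08 34 [0.606 0.634] [0.165 0.18 ]
squat 3386 [0.427 0.025 0.075] [0.508 0.101 0.175] [0.47  0.036 0.154]
-0.08 456 [0.426 0.502] [0.075 0.095]
-0.06 631 [0.425 0.505] [0.082 0.116]
-0.04 667 [0.425 0.506] [0.081 0.135]
-0.02 525 [0.425 0.507] [0.079 0.14 ]
0.0 473 [0.426 0.508] [0.08  0.147]
0.02 435 [0.429 0.507] [0.083 0.17 ]
0.04 170 [0.445 0.492] [0.142 0.166]
0.06 26 [0.454 0.484] [0.138 0.153]
```

View pics/topc.png

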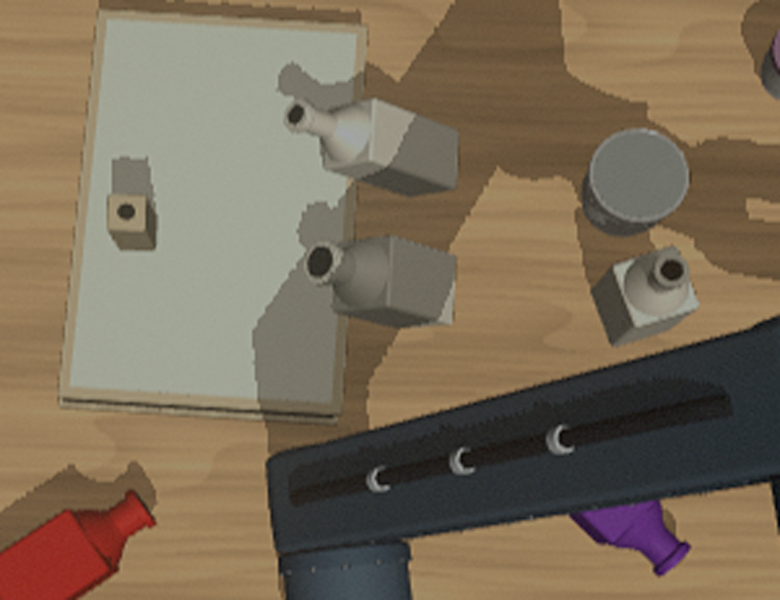

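The scene view shows the tall bottle leaning at pixel (368,303) and the squat one at (315,275). Red (313,178) and purple (180,290) are lying decoys. The bottle at (222,335) is the upright one to leave alone, and the tub is at (271,378). In the enlarged top crop, both cream bottles lean on the stack's near long side, which fits the description.

I'll push with closed fingers behind each lip, squat bottle first.

```bash
python3 - <<'E'
from h import *
from scipy.spatial.transform import Rotation as Ro
np.set_printoptions(precision=3,suppress=True)
o=robot.get_obs();q=o["ee_rot"];R=Ro.from_quat([*q[1:],q[0]]).as_matrix();print("tool axes (cols)\n",R)
for f in('top.npz','scene.npz'):
    P=np.load(f)['w'].reshape(-1,3);P=P[~np.isnan(P[:,0])]
    s=P[(abs(P[:,2]-.06)<.005)&(P[:,1]>-.05)&(P[:,1]<.3)]
    e=[]
    for x in list(np.arange(.34,.41,.01))+list(np.arange(.53,.57,.01))+list(np.arange(.68,.76,.01)):
        b=s[abs(s[:,0]-x)<.005]
        if len(b)>10:e.append((x,np.percentile(b[:,1],1)))
    e=np.array(e);k=np.polyfit(e[:,0],e[:,1],1);print(f,"edge slope",k,"resid",(e[:,1]-np.polyval(k,e[:,0])).round(3))
    for nm,x,hi in(('tall',.62,.16),('squat',.468,.13)):
        ey=np.polyval(k,x);qq=P[(abs(P[:,0]-x)<.05)&(P[:,1]>ey+.02)&(P[:,1]<.14)&(P[:,2]>hi)]
        t=qq[qq[:,1]>qq[:,1].max()-.02]
        print(nm,"edge y",ey,"max y",np.sort(qq[:,1])[-5:],"lip x",t[:,0].min(),t[:,0].max(),"zmax",qq[:,2].max())
E
```

```text
tool axes (cols)
 [[-0.     0.306 -0.952]
 [ 0.    -0.952 -0.306]
 [-1.    -0.     0.   ]]
top.npz edge slope [-0.043  0.041] resid [ 0.001  0.002 -0.    -0.002 -0.002  0.001  0.002 -0.001 -0.003  0.
  0.001 -0.001  0.001  0.001 -0.001 -0.     0.    -0.     0.001]
tall edge y 0.01477834893991031 max y [0.087 0.087 0.087 0.09  0.09 ] lip x 0.6025702290654901 0.6375260548226949 zmax 0.1958520641835269
squat edge y 0.021323971487306085 max y [0.065 0.065 0.065 0.065 0.065] lip x 0.4443474611537761 0.4896721715582532 zmax 0.1700874727918043
scene.npz edge slope [-0.074  0.065] resid [-0.017 -0.015 -0.015 -0.014 -0.015  0.013  0.046 -0.011 -0.01  -0.008
  0.087 -0.007 -0.005 -0.006 -0.006 -0.005 -0.004 -0.004 -0.004]
tall edge y 0.01942199849187947 max y [0.076 0.077 0.077 0.078 0.083] lip x 0.6061061092041216 0.638499245483912 zmax 0.192374232207531
squat edge y 0.030655732132016708 max y [0.056 0.057 0.059 0.06  0.061] lip x 0.45798262373809173 0.4922413213480212 zmax 0.15412767900222324
```

Emit:
jog_arm(deltas=[{"tx": -0.04, "fingers": 0}, {"tx": -0.04}, {"tx": -0.04}, {"tx": -0.04}, {"yaw": -0.136}, {"yaw": -0.136}, {"yaw": -0.136}, {"yaw": -0.136}, {"yaw": -0.136}, {"yaw": -0.136}, {"yaw": -0.136}, {"yaw": -0.136}, {"yaw": -0.13}, {}], force=5)

```text
$.deltas[0]: bad value
```

Emit:
jog_arm(deltas=[{"tx": -0.04, "ty": 0.0, "tz": 0.0, "yaw": 0.0, "fingers": 0.0}, {"tx": -0.04, "ty": 0.0, "tz": 0.0, "yaw": 0.0, "fingers": 0.0}, {"tx": -0.04, "ty": 0.0, "tz": 0.0, "yaw": 0.0, "fingers": 0.0}, {"tx": -0.04, "ty": 0.0, "tz": 0.0, "yaw": 0.0, "fingers": 0.0}], force=5)

```text
clock: 1.1
tool_pos: [0.1905, -0.5915, 0.3872]
ee_rot: [0.103, 0.699, 0.116, -0.698]
ft_force: [-0.3, -0.4, -0.1]
width: 0.063
```

Emit:
jog_arm(deltas=[{"tx": 0, "ty": 0, "tz": 0, "yaw": -0.136, "fingers": 0}, {"tx": 0, "ty": 0, "tz": 0, "yaw": -0.136, "fingers": 0}, {"tx": 0, "ty": 0, "tz": 0, "yaw": -0.136, "fingers": 0}, {"tx": 0, "ty": 0, "tz": 0, "yaw": -0.136, "fingers": 0}, {"tx": 0, "ty": 0, "tz": 0, "yaw": -0.136, "fingers": 0}, {"tx": 0, "ty": 0, "tz": 0, "yaw": -0.136, "fingers": 0}, {"tx": 0, "ty": 0, "tz": 0, "yaw": -0.136, "fingers": 0}, {"tx": 0, "ty": 0, "tz": 0, "yaw": -0.136, "fingers": 0}, {"tx": 0, "ty": 0, "tz": 0, "yaw": -0.136, "fingers": 0}, {"tx": 0, "ty": 0.04, "tz": 0, "yaw": 0, "fingers": 0}, {"tx": 0, "ty": 0.04, "tz": 0, "yaw": 0, "fingers": 0}, {"tx": 0, "ty": 0.04, "tz": 0, "yaw": 0, "fingers": 0}, {"tx": 0, "ty": 0.04, "tz": 0, "yaw": 0, "fingers": 0}, {"tx": 0, "ty": 0.04, "tz": 0, "yaw": 0, "fingers": 0}, {"tx": 0, "ty": 0.04, "tz": 0, "yaw": 0, "fingers": 0}])

```text
clock: 2.6
tool_pos: [0.4324, -0.5928, 0.3985]
ee_rot: [0.501, 0.498, 0.502, -0.5]
ft_force: [0.2, -0.6, -0.7]
width: 0.0005
```

Emit:
jog_arm(deltas=[{"tx": 0, "ty": 0, "tz": 0, "yaw": 0.04, "fingers": 0}, {"tx": 0, "ty": 0, "tz": -0.04, "yaw": 0, "fingers": 0}, {"tx": 0, "ty": 0, "tz": -0.04, "yaw": 0, "fingers": 0}, {"tx": 0, "ty": 0, "tz": -0.04, "yaw": 0, "fingers": 0}, {"tx": 0, "ty": 0, "tz": -0.04, "yaw": 0, "fingers": 0}, {"tx": 0, "ty": 0, "tz": -0.04, "yaw": 0, "fingers": 0}, {"tx": 0, "ty": 0, "tz": -0.04, "yaw": 0, "fingers": 0}, {"tx": 0, "ty": 0, "tz": -0.04, "yaw": 0, "fingers": 0}, {"tx": 0, "ty": 0, "tz": -0.04, "yaw": 0, "fingers": 0}, {"tx": 0, "ty": 0, "tz": -0.04, "yaw": 0, "fingers": 0}, {"tx": 0, "ty": 0, "tz": -0.04, "yaw": 0, "fingers": 0}, {"tx": 0, "ty": 0, "tz": -0.04, "yaw": 0, "fingers": 0}, {"tx": 0, "ty": 0, "tz": -0.04, "yaw": 0, "fingers": 0}, {"tx": 0, "ty": 0, "tz": -0.04, "yaw": 0, "fingers": 0}, {"tx": 0, "ty": 0, "tz": -0.04, "yaw": 0, "fingers": 0}, {"tx": 0, "ty": 0, "tz": -0.04, "yaw": 0, "fingers": 0}, {"tx": 0, "ty": 0, "tz": -0.04, "yaw": 0, "fingers": 0}, {"tx": 0, "ty": 0, "tz": 0, "yaw": 0, "fingers": 0}])

```text
clock: 4.4
tool_pos: [0.4565, 0.0732, 0.3939]
ee_rot: [0.493, 0.509, 0.492, -0.506]
ft_force: [-0.7, -0.3, 0.4]
width: 0.0006
```

Emit:
jog_arm(deltas=[{"tx": 0, "ty": 0.014, "tz": -0.03, "yaw": 0.01, "fingers": 0}, {"tx": 0.04, "ty": 0, "tz": 0, "yaw": 0, "fingers": 0}, {"tx": 0.04, "ty": 0, "tz": 0, "yaw": 0, "fingers": 0}, {"tx": 0.04, "ty": 0, "tz": 0, "yaw": 0, "fingers": 0}, {"tx": 0.04, "ty": 0, "tz": 0, "yaw": 0, "fingers": 0}, {"tx": 0.03, "ty": 0, "tz": 0, "yaw": 0, "fingers": 0}, {"tx": 0, "ty": 0, "tz": 0, "yaw": 0, "fingers": 0}])

```text
clock: 5.1
tool_pos: [0.4781, 0.1015, 0.2023]
ee_rot: [0.495, 0.514, 0.486, -0.505]
ft_force: [-0.8, -0.3, 0.2]
width: 0.0006
```

```bash
python3 - <<'E'
from h import *
np.set_printoptions(precision=3,suppress=True)
o=robot.get_obs();print(o["tool_pos"],o["ee_rot"])
p=robot.read_camera("scene");im=p["image"][:,:,::-1].copy()
cv2.imwrite("pics/s2.png",cv2.resize(im[150:350,250:450],None,fx=3,fy=3,interpolation=cv2.INTER_CUBIC))
E
```

```text
[0.478 0.101 0.202] [ 0.495  0.514  0.486 -0.505]
```

View pics/s2.png

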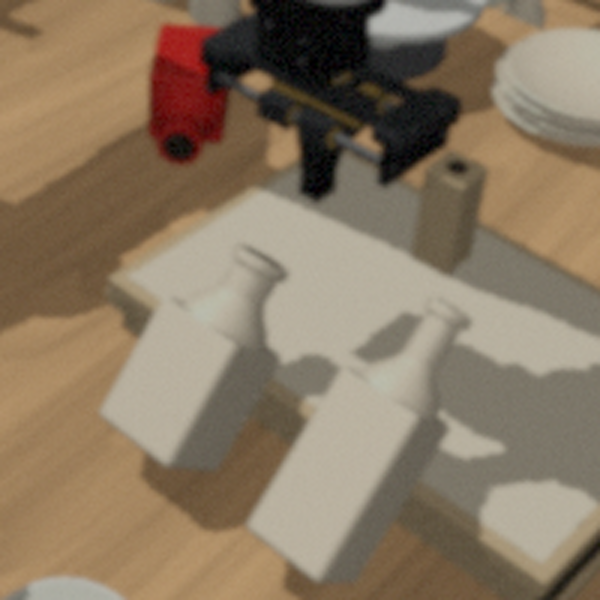

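The crop shows the closed fingers at about (317,185), behind the squat lip at (260,262). They are clear of both bottles and of the prop. I'll descend and approach contact.

Emit:
jog_arm(deltas=[{"tx": 0.03, "ty": -0.006, "tz": 0, "yaw": 0, "fingers": 0}, {"tx": 0.03, "ty": 0, "tz": 0, "yaw": 0, "fingers": 0}, {"tx": 0.016, "ty": 0, "tz": 0, "yaw": 0, "fingers": 0}, {"tx": 0, "ty": 0, "tz": 0.005, "yaw": 0, "fingers": 0}, {"tx": 0, "ty": 0, "tz": 0.005, "yaw": 0, "fingers": 0}, {"tx": 0, "ty": 0, "tz": 0.005, "yaw": 0, "fingers": 0}, {"tx": 0, "ty": 0, "tz": 0.005, "yaw": 0, "fingers": 0}])

```text
clock: 5.85
tool_pos: [0.4876, 0.0778, 0.1391]
ee_rot: [0.504, 0.522, 0.477, -0.497]
ft_force: [-0.5, 0.7, -0.4]
width: 0.0003
```

Emit:
jog_arm(deltas=[{"tx": 0, "ty": -0.01, "tz": -0.008, "yaw": 0, "fingers": 0}, {"tx": 0.01, "ty": -0.01, "tz": 0, "yaw": 0, "fingers": 0}, {"tx": 0.004, "ty": 0, "tz": 0, "yaw": 0, "fingers": 0}, {"tx": 0, "ty": 0, "tz": 0, "yaw": 0, "fingers": 0}])

```text
clock: 6.25
tool_pos: [0.4687, 0.0867, 0.1268]
ee_rot: [0.504, 0.524, 0.475, -0.496]
ft_force: [-0.4, 0.3, 1.0]
width: 0.0003
```

Emit:
jog_arm(deltas=[{"tx": 0, "ty": 0, "tz": 0.005, "yaw": 0, "fingers": 0}, {"tx": 0, "ty": 0, "tz": 0.005, "yaw": 0, "fingers": 0}, {"tx": -0.003, "ty": 0, "tz": 0.005, "yaw": 0, "fingers": 0}, {"tx": -0.003, "ty": 0, "tz": 0.005, "yaw": 0, "fingers": 0}, {"tx": -0.003, "ty": 0, "tz": 0.005, "yaw": 0, "fingers": 0}])

```text
clock: 6.75
tool_pos: [0.4685, 0.0613, 0.1376]
ee_rot: [0.505, 0.525, 0.474, -0.495]
ft_force: [0.0, 1.2, 1.9]
width: 0.0003
```

Emit:
jog_arm(deltas=[{"tx": -0.003, "ty": 0, "tz": 0.004, "yaw": 0, "fingers": 0}, {"tx": -0.002, "ty": 0, "tz": 0.004, "yaw": 0, "fingers": 0}, {"tx": -0.002, "ty": 0, "tz": 0.004, "yaw": 0, "fingers": 0}, {"tx": -0.002, "ty": 0, "tz": 0.004, "yaw": 0, "fingers": 0}])

```text
clock: 7.15
tool_pos: [0.4674, 0.0425, 0.1476]
ee_rot: [0.505, 0.524, 0.474, -0.495]
ft_force: [0.3, 0.3, 0.9]
width: 0.0002
```

```bash
python3 - <<'E'
from h import *
p=robot.read_camera("scene");im=p["image"][:,:,::-1].copy()
cv2.imwrite("pics/s3.png",cv2.resize(im[150:350,250:450],None,fx=3,fy=3,interpolation=cv2.INTER_CUBIC))
print(robot.get_obs()["clock"])
E
```

```text
7.2
```

View pics/s3.png

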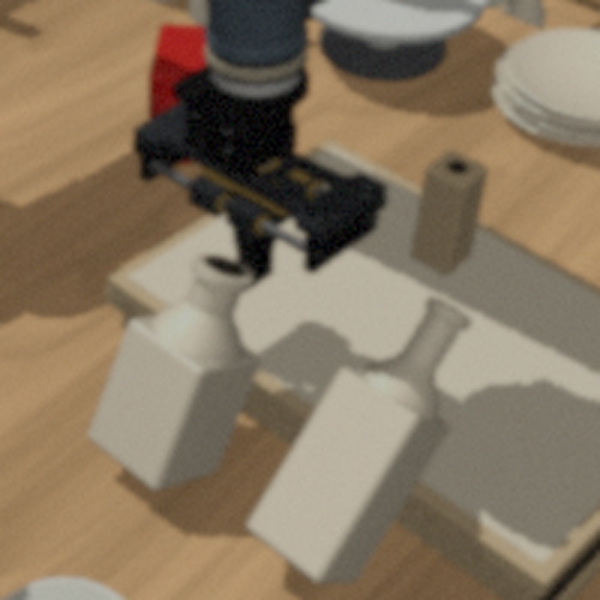

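The picture shows the squat bottle swung partly up and well clear of the stack, its mouth at (228,268) against the fingers. I'll continue slowly past its balance point and stop.

Emit:
jog_arm(deltas=[{"tx": -0.002, "ty": 0, "tz": 0.004, "yaw": 0, "fingers": 0}, {"tx": -0.002, "ty": 0, "tz": 0.004, "yaw": 0, "fingers": 0}, {"tx": -0.002, "ty": 0, "tz": 0.004, "yaw": 0, "fingers": 0}, {"tx": -0.002, "ty": 0, "tz": 0.004, "yaw": 0, "fingers": 0}, {"tx": 0, "ty": 0, "tz": 0, "yaw": 0, "fingers": 0}, {"tx": 0, "ty": 0, "tz": 0, "yaw": 0, "fingers": 0}, {"tx": 0, "ty": 0, "tz": -0.005, "yaw": 0, "fingers": 0}, {"tx": 0, "ty": 0, "tz": 0, "yaw": 0, "fingers": 0}, {"tx": 0, "ty": 0, "tz": 0, "yaw": 0, "fingers": 0}, {"tx": 0, "ty": 0, "tz": 0, "yaw": 0, "fingers": 0}])

```text
clock: 8.2
tool_pos: [0.4662, 0.0304, 0.1563]
ee_rot: [0.505, 0.524, 0.474, -0.495]
ft_force: [-0.2, -0.3, -0.2]
width: 0.0007
```

```bash
cat > chk.py <<'E'
from h import *
import sys
np.set_printoptions(precision=3,suppress=True)
p=robot.read_camera("scene");im=p["image"][:,:,::-1].copy()
cv2.imwrite(f"pics/{sys.argv[1]}.png",cv2.resize(im[150:350,250:450],None,fx=3,fy=3,interpolation=cv2.INTER_CUBIC))
W=cloud(p);P=W.reshape(-1,3)
for t in("squat_bottle","tall_bottle"):
    for d in robot.silhouettes(t,p):
        q=W[d["region"]];q=q[~np.isnan(q[:,0])]
        print(t,round(d["p"],2),d["location"],*np.percentile(q,[2,50,98],axis=0))
print(robot.get_obs()["clock"])
E
python3 chk.py s4
```

```text
squat_bottle 0.88 [285.4, 297.3] [ 0.428 -0.117  0.008] [ 0.483 -0.096  0.1  ] [ 0.505 -0.045  0.174]
squat_bottle 0.74 [167.4, 305.1] [0.098 0.256 0.053] [0.139 0.304 0.08 ] [0.162 0.352 0.083]
squat_bottle 0.62 [288.5, 180.3] [ 0.177 -0.33   0.001] [ 0.26  -0.263  0.068] [ 0.316 -0.187  0.083]
tall_bottle 0.81 [304.2, 371.7] [ 0.584 -0.093  0.037] [ 0.628 -0.031  0.107] [0.654 0.064 0.181]
8.35
```

View pics/s4.png

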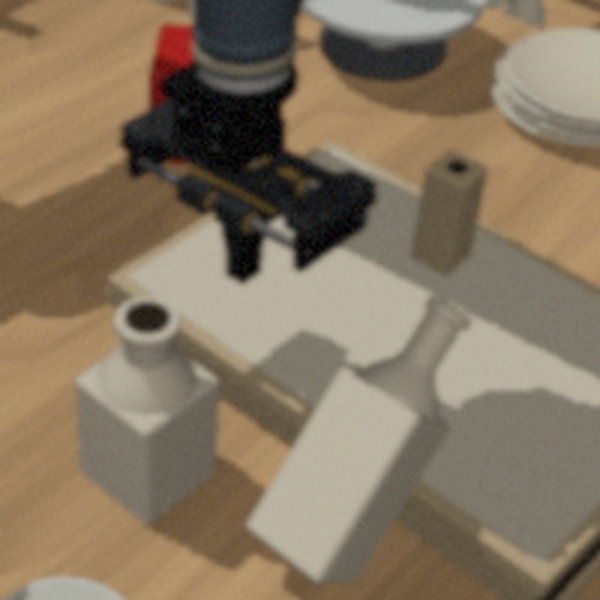

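The squat bottle now stands upright (crop: mouth (148,318), top at z 0.174 m). Next is the tall bottle: rise, go back and across to a point behind its lip.

Emit:
jog_arm(deltas=[{"tx": -0.04, "ty": 0, "tz": 0, "yaw": 0, "fingers": 0}, {"tx": -0.04, "ty": 0, "tz": 0, "yaw": 0, "fingers": 0}, {"tx": -0.04, "ty": 0, "tz": -0.03, "yaw": 0, "fingers": 0}, {"tx": 0, "ty": 0, "tz": -0.03, "yaw": 0, "fingers": 0}, {"tx": 0, "ty": 0, "tz": -0.03, "yaw": 0, "fingers": 0}, {"tx": 0, "ty": 0.04, "tz": 0, "yaw": 0, "fingers": 0}, {"tx": 0, "ty": 0.04, "tz": 0, "yaw": 0, "fingers": 0}, {"tx": 0, "ty": 0.04, "tz": 0, "yaw": 0, "fingers": 0}, {"tx": 0, "ty": 0.04, "tz": 0, "yaw": 0, "fingers": 0}, {"tx": 0, "ty": 0, "tz": 0, "yaw": 0, "fingers": 0}])

```text
clock: 9.35
tool_pos: [0.626, 0.1177, 0.2898]
ee_rot: [0.504, 0.525, 0.475, -0.495]
ft_force: [-1.1, -0.0, 0.7]
width: 0.0005
```

Emit:
jog_arm(deltas=[{"tx": 0, "ty": 0, "tz": -0.01, "yaw": 0, "fingers": 0}, {"tx": 0.035, "ty": -0.002, "tz": 0, "yaw": 0, "fingers": 0}, {"tx": 0.035, "ty": -0.002, "tz": 0, "yaw": 0, "fingers": 0}, {"tx": 0.03, "ty": -0.002, "tz": 0, "yaw": 0, "fingers": 0}, {"tx": 0.03, "ty": -0.002, "tz": 0, "yaw": 0, "fingers": 0}, {"tx": 0, "ty": 0, "tz": 0, "yaw": 0, "fingers": 0}])

```text
clock: 9.95
tool_pos: [0.6213, 0.1322, 0.1567]
ee_rot: [0.503, 0.525, 0.476, -0.495]
ft_force: [-0.2, -0.4, -0.3]
width: 0.0008
```

Emit:
jog_arm(deltas=[{"tx": 0, "ty": 0, "tz": 0.01, "yaw": 0, "fingers": 0}, {"tx": 0, "ty": 0, "tz": 0.01, "yaw": 0, "fingers": 0}, {"tx": 0, "ty": 0, "tz": 0.005, "yaw": 0, "fingers": 0}, {"tx": 0, "ty": 0, "tz": 0.005, "yaw": 0, "fingers": 0}, {"tx": -0.003, "ty": 0, "tz": 0.005, "yaw": 0, "fingers": 0}, {"tx": -0.003, "ty": 0, "tz": 0.005, "yaw": 0, "fingers": 0}, {"tx": -0.003, "ty": 0, "tz": 0.005, "yaw": 0, "fingers": 0}])

```text
clock: 10.65
tool_pos: [0.6208, 0.0849, 0.1738]
ee_rot: [0.505, 0.527, 0.474, -0.492]
ft_force: [-0.4, 0.2, 1.0]
width: -0.0001
```

Emit:
jog_arm(deltas=[{"tx": -0.001, "ty": 0, "tz": 0.004, "yaw": 0, "fingers": 0}, {"tx": -0.001, "ty": 0, "tz": 0.004, "yaw": 0, "fingers": 0}, {"tx": -0.001, "ty": 0, "tz": 0.004, "yaw": 0, "fingers": 0}, {"tx": -0.001, "ty": 0, "tz": 0.004, "yaw": 0, "fingers": 0}, {"tx": -0.001, "ty": 0, "tz": 0.004, "yaw": 0, "fingers": 0}, {"tx": -0.001, "ty": 0, "tz": 0.004, "yaw": 0, "fingers": 0}])

```text
clock: 11.25
tool_pos: [0.6204, 0.0589, 0.1814]
ee_rot: [0.506, 0.528, 0.473, -0.491]
ft_force: [-0.5, 0.8, 0.1]
width: 0.0008
```

```bash
python3 chk.py s5
```

```text
squat_bottle 0.8 [289.2, 176.1] [ 0.181 -0.33   0.006] [ 0.26  -0.263  0.069] [ 0.314 -0.19   0.083]
squat_bottle 0.74 [179.6, 314.3] [0.109 0.221 0.013] [0.181 0.285 0.07 ] [0.229 0.371 0.083]
squat_bottle 0.58 [284.8, 296.6] [ 0.429 -0.117  0.01 ] [ 0.483 -0.096  0.1  ] [ 0.505 -0.044  0.174]
tall_bottle 0.56 [307.2, 364.8] [ 0.584 -0.104  0.036] [ 0.627 -0.053  0.114] [0.653 0.019 0.205]
11.4
```

View pics/s5.png

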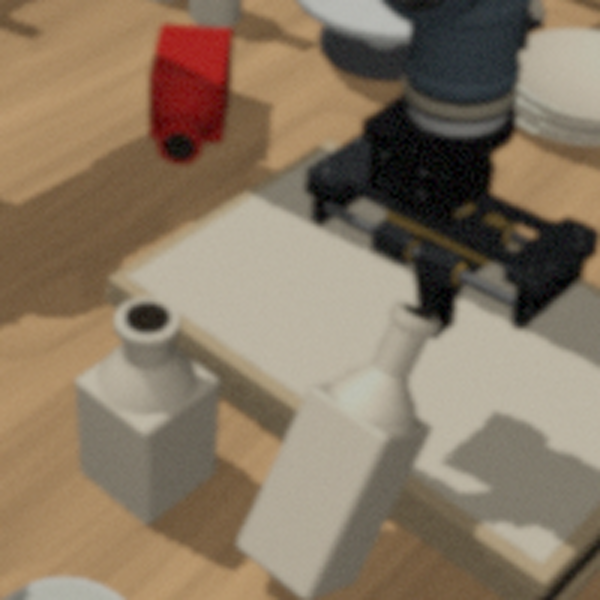

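The picture shows the tall bottle partly raised, its lip (415,315) against the fingers and the squat bottle untouched. Continuing slowly past its balance point.

Emit:
jog_arm(deltas=[{"tx": -0.002, "ty": 0, "tz": 0.004, "yaw": 0, "fingers": 0}, {"tx": -0.002, "ty": 0, "tz": 0.004, "yaw": 0, "fingers": 0}, {"tx": -0.001, "ty": 0, "tz": 0.004, "yaw": 0, "fingers": 0}, {"tx": -0.001, "ty": 0, "tz": 0.003, "yaw": 0, "fingers": 0}, {"tx": -0.001, "ty": 0, "tz": 0.003, "yaw": 0, "fingers": 0}, {"tx": -0.001, "ty": 0, "tz": 0.003, "yaw": 0, "fingers": 0}, {"tx": -0.001, "ty": 0, "tz": 0.003, "yaw": 0, "fingers": 0}, {"tx": -0.001, "ty": 0, "tz": 0.003, "yaw": 0, "fingers": 0}, {"tx": 0, "ty": 0, "tz": 0.002, "yaw": 0, "fingers": 0}, {"tx": 0, "ty": 0, "tz": 0.002, "yaw": 0, "fingers": 0}, {"tx": 0, "ty": 0, "tz": 0, "yaw": 0, "fingers": 0}, {"tx": 0, "ty": 0, "tz": 0, "yaw": 0, "fingers": 0}, {"tx": 0, "ty": 0, "tz": 0, "yaw": 0, "fingers": 0}, {"tx": 0, "ty": 0, "tz": 0, "yaw": 0, "fingers": 0}, {"tx": 0, "ty": 0, "tz": 0, "yaw": 0, "fingers": 0}])

```text
clock: 12.9
tool_pos: [0.6172, 0.0249, 0.1909]
ee_rot: [0.506, 0.527, 0.473, -0.492]
ft_force: [-0.6, 0.5, -0.6]
width: 0.0004
```

```bash
python3 chk.py s6
```

```text
squat_bottle 0.91 [179.6, 311.9] [0.11  0.221 0.017] [0.18  0.285 0.071] [0.229 0.37  0.082]
squat_bottle 0.7 [288.4, 180.2] [ 0.182 -0.329  0.009] [ 0.261 -0.263  0.07 ] [ 0.313 -0.191  0.083]
squat_bottle 0.65 [283.6, 295.9] [ 0.429 -0.117  0.01 ] [ 0.483 -0.096  0.101] [ 0.505 -0.044  0.174]
tall_bottle 0.59 [317.0, 350.0] [ 0.581 -0.126  0.01 ] [ 0.628 -0.11   0.123] [ 0.651 -0.059  0.218]
13.05
```

View pics/s6.png

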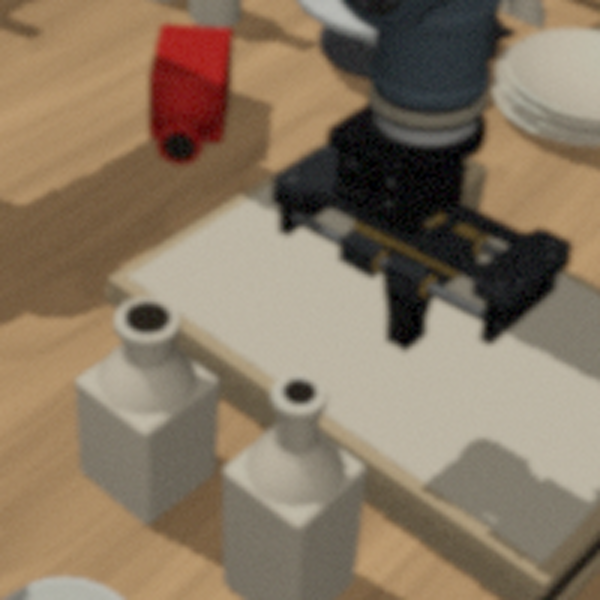

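Both bottles stand upright. I'll back the arm off upward, do a last full check and hand in.

Emit:
jog_arm(deltas=[{"tx": -0.02, "ty": 0, "tz": -0.01, "yaw": 0, "fingers": 0}, {"tx": -0.03, "ty": 0, "tz": -0.01, "yaw": 0, "fingers": 0}, {"tx": -0.04, "ty": 0, "tz": 0, "yaw": 0, "fingers": 0}, {"tx": -0.04, "ty": 0, "tz": 0, "yaw": 0, "fingers": 0}, {"tx": 0, "ty": 0, "tz": 0, "yaw": 0, "fingers": 0}, {"tx": 0, "ty": 0, "tz": 0, "yaw": 0, "fingers": 0}, {"tx": 0, "ty": 0, "tz": 0, "yaw": 0, "fingers": 0}])

```text
clock: 13.75
tool_pos: [0.6081, 0.0457, 0.3235]
ee_rot: [0.504, 0.526, 0.475, -0.493]
ft_force: [-0.1, 0.2, -0.5]
width: 0.0002
```

```bash
python3 - <<'E'
from h import *
np.set_printoptions(precision=3,suppress=True)
o=robot.get_obs();print(o["clock"],o["tool_pos"],o["ft_force"])
p=robot.read_camera("scene");im=p["image"][:,:,::-1].copy();W=cloud(p);W0=np.load('scene.npz')['w']
cv2.imwrite("pics/s7.png",im)
for t in("tall_bottle","squat_bottle","standing_bottle","glaze_tub","kiln_prop"):
    for d in robot.silhouettes(t,p):
        q=W[d["region"]];q=q[~np.isnan(q[:,0])]
        if q[:,0].mean()>.4: print(t,round(d["p"],2),np.round(d["location"]),*np.percentile(q,[2,50,98],axis=0))
P=W.reshape(-1,3)
for n,x0,x1,hb,hl in(("tall",.56,.68,.13,.205),("squat",.4,.53,.1,.165)):
    b=P[(P[:,0]>x0)&(P[:,0]<x1)&(P[:,1]>-.16)&(P[:,1]<0)]
    # tilt from the two visible vertical faces: normals' z component
    f=b[(b[:,2]>.02)&(b[:,2]<hb)&(b[:,1]<np.nanmedian(b[(b[:,2]>.02)&(b[:,2]<hb),1])+.004)]
    c,r,*_=np.linalg.lstsq(np.c_[f[:,[0,2]],np.ones(len(f))],f[:,1],rcond=None)
    l=b[b[:,2]>hl]; print(n,"front face dy/dz",c[1],"dy/dx",c[0],"lip centre",(l.min(0)+l.max(0))/2,"top",l[:,2].max())
E
```

```text
13.75 [0.608 0.046 0.323] [-0.146  0.24  -0.484]
tall_bottle 0.87 [321. 353.] [ 0.582 -0.12   0.011] [ 0.628 -0.105  0.12 ] [ 0.651 -0.055  0.216]
squat_bottle 0.98 [284. 296.] [ 0.428 -0.117  0.008] [ 0.483 -0.096  0.1  ] [ 0.505 -0.045  0.173]
standing_bottle 0.93 [336. 222.] [ 0.435 -0.334  0.011] [ 0.473 -0.305  0.122] [ 0.498 -0.252  0.216]
glaze_tub 0.73 [375. 271.] [ 0.539 -0.33   0.007] [ 0.598 -0.294  0.11 ] [ 0.632 -0.237  0.113]
kiln_prop 0.75 [222. 398.] [0.503 0.224 0.066] [0.529 0.228 0.119] [0.538 0.258 0.161]
tall front face dy/dz 0.0031449918482936295 dy/dx -0.02313065810238412 lip centre [ 0.596 -0.05   0.436] top 0.6669317371796518
squat front face dy/dz -0.0017760789708212987 dy/dx -0.017754947566849637 lip centre [ 0.486 -0.05   0.419] top 0.6723140971108315
```

View pics/s7.png

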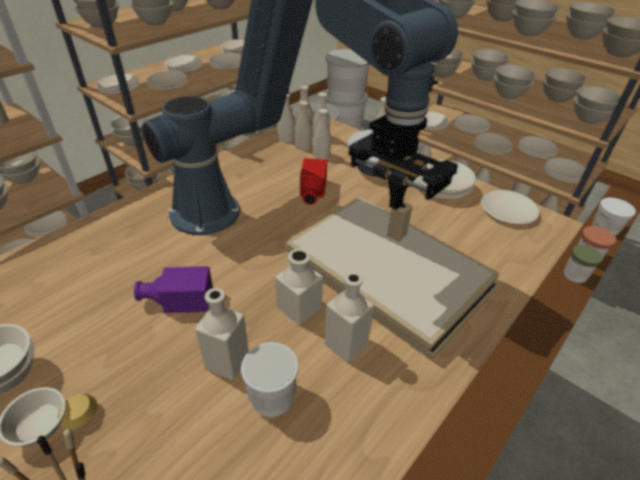

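The tall bottle's readings shifted about 5 mm since the previous picture, so it may have still been rocking. I'll wait a second and compare again before handing in.

Emit:
jog_arm(deltas=[{"tx": 0, "ty": 0, "tz": 0, "yaw": 0, "fingers": 0}, {"tx": 0, "ty": 0, "tz": 0, "yaw": 0, "fingers": 0}, {"tx": 0, "ty": 0, "tz": 0, "yaw": 0, "fingers": 0}, {"tx": 0, "ty": 0, "tz": 0, "yaw": 0, "fingers": 0}, {"tx": 0, "ty": 0, "tz": 0, "yaw": 0, "fingers": 0}, {"tx": 0, "ty": 0, "tz": 0, "yaw": 0, "fingers": 0}, {"tx": 0, "ty": 0, "tz": 0, "yaw": 0, "fingers": 0}, {"tx": 0, "ty": 0, "tz": 0, "yaw": 0, "fingers": 0}])

```text
clock: 14.85
tool_pos: [0.6075, 0.0455, 0.3212]
ee_rot: [0.503, 0.525, 0.476, -0.494]
ft_force: [-0.5, 0.4, 1.2]
width: 0.0006
```

```bash
python3 chk.py s8 && python3 -c "
from rig import robot
print(robot.hand_in())"
```

```text
squat_bottle 0.95 [286.6, 179.4] [ 0.178 -0.331  0.006] [ 0.26  -0.263  0.069] [ 0.314 -0.188  0.083]
squat_bottle 0.75 [179.3, 312.6] [0.108 0.221 0.01 ] [0.181 0.285 0.07 ] [0.229 0.371 0.083]
squat_bottle 0.72 [283.5, 297.9] [ 0.429 -0.117  0.009] [ 0.482 -0.096  0.101] [ 0.505 -0.046  0.174]
tall_bottle 0.87 [321.3, 351.0] [ 0.582 -0.12   0.01 ] [ 0.628 -0.105  0.119] [ 0.651 -0.056  0.216]
15.0
the job is handed in; nothing more can be done
None
```

Both leaning bottles now stand upright on the table, and I handed the job in at about 15 s of the 51 s allowed. I pushed each one slowly with closed fingers behind its lip, the squat bottle first, until it passed its balance point and settled on its own. Nothing was gripped or lifted.

- **Upright:** the flat front faces measure within about 0.003 rad of vertical. The tops are at 0.216 m and 0.174 m, against 0.215 m and 0.172 m expected.
- **Position:** I estimate both base centres moved only a couple of centimetres at most. I worked that out from the stack edge and the lean angles rather than measuring it directly.
- **At rest:** the tall bottle's readings shifted about 5 mm between two pictures just after it righted, probably still rocking. The last two looks, about a second apart, agreed to 1 mm, and the squat bottle did not move at all.
- **Other things:** the standing bottle, glaze tub and kiln prop read within about 5 mm of where they started. One edge reading of the standing bottle was 14 mm off, but its middle and other edges did not move.
- **Arm:** it ended about 0.1 m above the bottles, touching nothing. Force readings taken between moves stayed at about 2 N or less.
- **Failed check:** my lip-centre fit in the last full check was useless because it picked up points on the arm, so I ignored it.

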